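# Put the dye press back together

## Robot

A 6-joint arm with a two-finger parallel gripper is mounted at the origin on the work surface. World frame = base frame: x ahead of the robot, y to its left, z up, the work surface at z = 0. Lengths are in m, angles in rad, forces in N, time in s.
With the tool pointing down it reaches from about 0.425 to 0.925 m from the base axis. Payload 12.5 kg.
Tool frame: the origin (TCP) lies at the very end of the fingers, on their centre line; the grasp point (between the pads) lies 19 mm behind it; z points along the fingers, y is the line along which they close (so a half turn about z gives the same grasp; the last joint's range is limited). The gripper opens to 85 mm and grips with 20 to 120 N. Pads are 22 mm wide; open, the fingers measure 114 mm over their backs; the gripper's body (76 mm by 85 mm) begins 54 mm behind the grasp point. The pads swing forward as they close: fully open they stand 13 mm farther back than shut.
Start: joints at [-0.106, 0.491, 1.559, -0, 1.092, -0.106], TCP at [0.625, 0, 0.195] pointing down, gripper open.
Joint ranges: [-3.1, 3.1], [-0.84, 2.19], [0.05, 2.79], [-1.13, 4.28], [0.06, 2.93], [-2.69, 2.69]. Speed limits (rad/s): [2.22, 2.22, 2.79, 3.14, 3.14, 3.14].

## Interface

Orientations are given as a unit quaternion [w, x, y, z].
In Python, from plant import r gives the robot as it stands.
- The arm moves only by the tool apply_moves, never from a script. Its argument "moves" is text: rows parted by semicolons, each of 7 numbers parted by spaces: the shift along the tool's x, y, z normalised to -1 to 1, where 1 is 0.04 m, then the turn, a rotation vector about the tool's x, y, z normalised to -1 to 1, where 1 is 0.08 rad, then the closure, from -1 (fully open) to 1 (shut), so that 0 is half open. In form: dx dy dz wx wy wz grip; .... A call has exactly 8 rows; each row shifts and turns the commanded pose from where the row before left it, along the tool's axes as they then stand; what a row does not reach is not made up. A row lasts 1/10 s, in which the tool goes at most 50 mm and 8.59 degrees, less where a joint would pass 70% of its speed; a pose out of reach is approached as far as the arm can. A call with a number of a shift or a turn outside -1 to 1 is refused whole. A call with a gripper value outside its range is refused whole. The fingers move at their own pace and stop on an object; "force" is the grip in N (left out, the last holds). Time passes only in rows, so rows that do not move let the fingers close, or fill a call up. It gives the time, the measured TCP pose, the force, the opening and the grip force at its end, in the units of the state.
- r.get_obs(): the state, without advancing time (a new reading comes with each control period).
- r.snapshot(name): name is "scene" or "side" or "wrist"; returns the picture (400x640x3 uint8, red, green, blue); there is no depth.
- r.get_calibration(name): a dict with "mtx" (3x3 intrinsics, pixels), "eye" and "attitude" of the camera in the world; the wrist camera has in their place "T_tool_cam" (4x4, takes a point from camera to tool coordinates, whose origin is the TCP and whose axes are the flange's). Camera axes: x right, y down, z forward; pixel columns grow to the right and rows downward; lengths in m; the calibration is good to about 2 mm. A picture is of the moment at which its call begins: read the wrist's pose just before it. get_calibration takes no time and is no camera call.
- r.finish_job(): hands the job in; it is judged then, once.
The state is a dict: "time_s": time; "joint_positions": joint angles; "joint_velocities": joint speeds; "joint_torque": joint torques, N m; "tool_pos": TCP position; "tool_rot": TCP orientation; "ft_force": force on the tool from outside, world axes, zero at the start; "torque": the same for the moment, N m; "grip_width": opening from 0.0 (shut) to 1.0 (fully open); "grip_force": force on a finger pad.
Only numpy, scipy, OpenCV 4.12 (cv2) and the standard library are available. Lean on these libraries where they do the work, as an engineer would, in place of code of your own. Each camera call takes 0.05 s, during which the arm holds its last target. There are 200 camera calls.

## Task

Put the wooden clamp press for fold-dyeing back together: lower the thick drilled board over all four posts of the press base until it lies flat on the base, then lower the thin drilled board over the same posts until it lies flat on the thick one. Set the boards down, do not drop them, and leave the blank board without holes where it is.

Things in the scene. Friction and masses are not known exactly. Their poses are not given: they have to be found in the camera images.
- base_seat (a point): Press base: fixed wooden slab 220 x 120 x 18 mm with four upright steel posts. Point: centre of the slab's top face, 18 mm above the table; x along the 220 mm length, z up. Posts at x = +-58, y = +-27 mm, 10 mm thick, rising 45 mm above the top face, tapered over the last 8 mm. It stands anywhere among the boards.
- thick_centre (a point): Thick drilled board: loose plywood, 200 x 104 x 20 mm, 0.23 kg, lying flat. H-shaped from above: two broad ends and a middle waist 44 mm wide, 68 mm long, to pinch from above. Four 25 mm through holes at x = +-58, y = +-27 mm; fits the posts either way round, 7 mm to spare all round. Point: board centre, 10 mm above its underside; x along its length, y across the waist, z up.
- thin_centre (a point): Thin drilled board: like the thick one but 166 x 90 x 12 mm, 0.10 kg; same waist (44 mm wide, 68 mm long) and same four 25 mm holes at x = +-58, y = +-27 mm; either way round fits. Point: board centre, 6 mm above its underside; x along its length, y across the waist, z up.
- blank_centre (a point): Blank board: the same outline, thickness and wood as the thin board (166 x 90 x 12 mm, 44 mm waist) but with no holes. Not needed; it stays where it is. This point is its centre, half-way up; axes as for the thin board.
Mind the look-alikes: they are no part of the job. What is shaped like the part that bears thin_centre but turquoise is not meant.

How it is judged:
On the way, in this order (a step that is already met when the one before it is completed fails the run):
1. the thick board lies flat on the base, over all four posts (z of thick_centre in the frame of base_seat between 0.004 and 0.015 m and horizontal distance between thick_centre and base_seat below 0.014 m and angle between thick_centre's own z axis and vertical below 0.07 rad and angle between the x axis of thick_centre and the x axis of base_seat, either way round below 0.2 rad), for 0.2 s.
2. the thin board lies flat on the thick one, over the same posts (z of thin_centre in the frame of base_seat between 0.021 and 0.031 m and horizontal distance between thin_centre and base_seat below 0.014 m and angle between thin_centre's own z axis and vertical below 0.07 rad and angle between the x axis of thin_centre and the x axis of base_seat, either way round below 0.2 rad), for 0.2 s.
At the end, for the whole second after the job is handed in: Each board lies flat and at rest, the thick one on the base and the thin one on the thick, all posts through: centre within 14 mm of the base's seen from above and 5 mm in height, turned under 0.2 rad, tilted under 0.07 rad. The blank board is within 30 mm of its start (all of step 1 and all of step 2 and distance of blank_centre from where it was at the start of the episode below 0.03 m and linear speed of each of thick_board, thin_board below 0.02 m/s); the robot touches nothing.
It fails at once if a board is dropped (falls free of the fingers at more than 0.75 m/s, a fall of about 30 mm) ((linear speed of thick_board above 0.75 m/s and contact force between the fingers and thick_board below 0.05 N) or (linear speed of thin_board above 0.75 m/s and contact force between the fingers and thin_board below 0.05 N)).
It fails at once if the blank board is moved 30 mm or more (not (distance of blank_centre from where it was at the start of the episode below 0.03 m)).
It also fails if it takes over 64 s, if anything falls off the work surface, if the arm or the gripper's body presses on something with over 40 N, if the wrist force passes 120 N, or if a joint passes its speed limit or range.

## Working session

There is one attempt and no reset: what is moved stays moved. The work goes in short steps, Python scripts to look and compute and a tool call to move; the robot and the scene stay as the last step left them, time stands still between calls to the robot, and variables do not carry over. Pictures are saved under pics/ and viewed, at most 10 in all, crops included, and the job is handed in when it is done.

Besides the shell and the picture viewer there is one more tool, called as name(argument=value, ...) on one line, values as JSON. apply_moves: Moves the arm, as the interface text tells. Its arguments: {"type":"object","properties":{"moves":{"type":"string"},"force":{"type":"number"}},"required":["moves"]}

```bash
ls; mkdir -p pics; python3 - <<'E'
from plant import r
import cv2
o=r.get_obs();print({k:o[k] for k in('time_s','tool_pos','tool_rot','grip_width')})
for n in("scene","side"):
    cv2.imwrite(f"pics/{n}0.png",r.snapshot(n)[...,::-1]); print(n,r.get_calibration(n))
print(r.get_calibration("wrist"))
E
```

```text
pics
{'time_s': 0.0, 'tool_pos': array([6.24730792e-01, 2.63300260e-05, 1.94303174e-01]), 'tool_rot': array([-4.42004945e-04,  7.07117033e-01,  7.07096297e-01, -3.65537779e-04]), 'grip_width': 0.9951899285102846}
scene {'mtx': array([[422.67046575,   0.        , 316.64365246],
       [  0.        , 422.67046575, 206.52414955],
       [  0.        ,   0.        ,   1.        ]]), 'eye': array([ 1.46602635, -0.00344753,  0.88147544]), 'attitude': array([-0.3147045 ,  0.67135849,  0.6058433 , -0.28843153])}
side {'mtx': array([[387.07343146,   0.        , 324.07306164],
       [  0.        , 387.07343146, 203.77541128],
       [  0.        ,   0.        ,   1.        ]]), 'eye': array([ 0.21638435, -0.82085363,  0.80817607]), 'attitude': array([-0.42895707,  0.89152375, -0.13479623,  0.05487442])}
{'mtx': array([[300.04962349,   0.        , 321.95456056],
       [  0.        , 300.04962349, 198.48840477],
       [  0.        ,   0.        ,   1.        ]]), 'T_tool_cam': array([[-1.30994100e-04, -9.44988813e-01, -3.27102622e-01,
         8.44530585e-02],
       [ 9.99999828e-01,  6.29854301e-05, -5.82430685e-04,
        -8.30180164e-06],
       [ 5.70993181e-04, -3.27102642e-01,  9.44988643e-01,
        -1.78094942e-01],
       [ 0.00000000e+00,  0.00000000e+00,  0.00000000e+00,
         1.00000000e+00]])}
```

View pics/scene0.png

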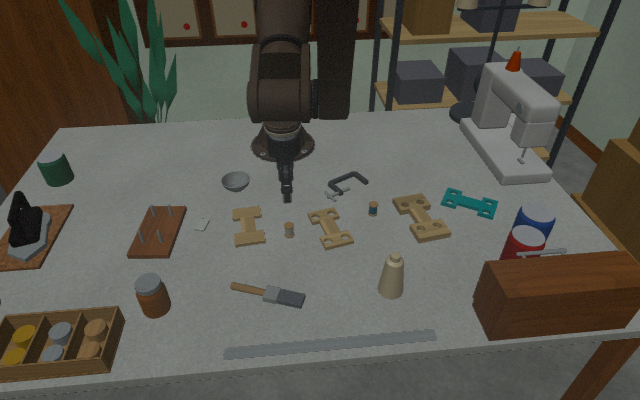

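View pics/side0.png

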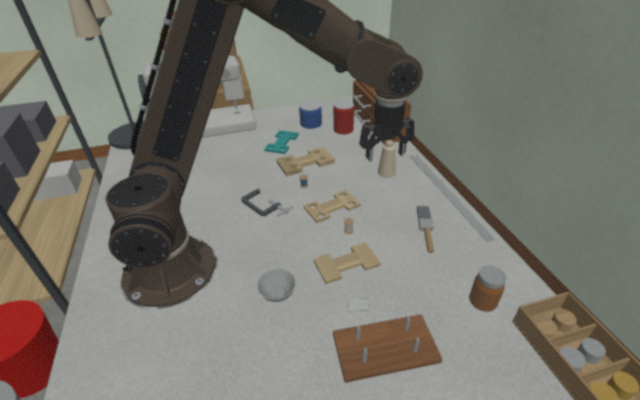

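The scene view shows the base with four posts at (158,232). The boards run left to right: blank, no holes (249,226); drilled (330,228); larger, thicker drilled (421,217); and a turquoise look-alike (470,203). I'll confirm them in one enlarged crop.

```bash
cat > h.py <<'E'
import numpy as np,cv2
from scipy.spatial.transform import Rotation as R
from plant import r
def q2R(q): return R.from_quat(np.r_[q[1:],q[0]]).as_matrix()
def cam(n,o=None):
    c=r.get_calibration(n)
    if n!="wrist": return c["mtx"],np.array(c["eye"]),q2R(c["attitude"])
    T=c["T_tool_cam"];A=q2R(o["tool_rot"])
    return c["mtx"],o["tool_pos"]+A@T[:3,3],A@T[:3,:3]
def ray(C,px,z):
    K,e,A=C;d=(A@np.linalg.inv(K)@np.c_[np.atleast_2d(px),np.ones(len(np.atleast_2d(px)))].T).T
    return e+d*((z-e[2])/d[:,2])[:,None]
def proj(C,P):
    K,e,A=C;p=(K@(A.T@(np.atleast_2d(P)-e).T)).T
    return p[:,:2]/p[:,2:]
E
python3 - <<'E'
import cv2,numpy as np
from h import *
a=cv2.imread("pics/scene0.png")[170:270,120:510];cv2.imwrite("pics/c1.png",cv2.resize(a,None,fx=2.05,fy=2.05*2.0/2,interpolation=cv2.INTER_CUBIC))
C=cam("scene")
print(ray(C,[[158,232]],.018),ray(C,[[249,226],[330,228]],.012),ray(C,[[421,217]],.02))
# rectified top view at z=.02, 1 px=1.25mm: cols=y -.45...45, rows = x .9...45
ys=np.arange(-.48,.32,.00125);xs=np.arange(.78,.48,-.00125)
Y,X=np.meshgrid(ys,xs)
p=proj(C,np.c_[X.ravel(),Y.ravel(),np.full(X.size,.015)]).astype(np.float32)
im=cv2.imread("pics/scene0.png")
cv2.imwrite("pics/top.png",cv2.remap(im,p[:,0].reshape(X.shape),p[:,1].reshape(X.shape),cv2.INTER_CUBIC))
print(X.shape)
E
```

```text
[[ 0.49073364 -0.39018108  0.018     ]] [[ 0.48593723 -0.11930239  0.012     ]
 [ 0.52132111  0.12674653  0.012     ]] [[0.50972012 0.41282855 0.02      ]]
(241, 640)
```

View pics/top.png

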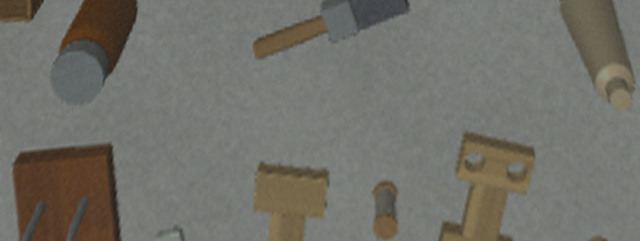

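The rectified view is cut off too high. I'll recentre it.

```bash
python3 - <<'E'
from h import *
C=cam("scene");im=cv2.imread("pics/scene0.png")
Y,X=np.meshgrid(np.arange(-.5,.6,.0014),np.arange(.64,.36,-.0014))
def warp(C,im,z):
    p=proj(C,np.c_[X.ravel(),Y.ravel(),np.full(X.size,z)]).astype(np.float32)
    return cv2.remap(im,p[:,0].reshape(X.shape),p[:,1].reshape(X.shape),cv2.INTER_CUBIC)
a=warp(C,im,.015);b=warp(cam("side"),cv2.imread("pics/side0.png"),.015)
cv2.imwrite("pics/top2.png",np.vstack([a,b]));print(a.shape)
E
```

```text
(201, 786, 3)
```

View pics/top2.png

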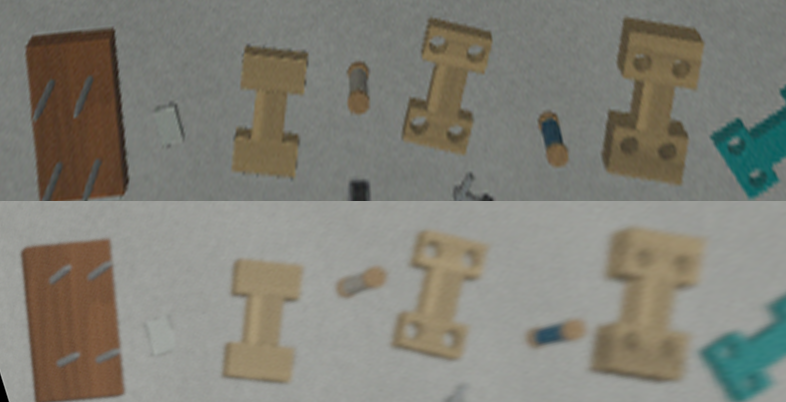

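The boards, by pixel in the top half of the rectified view:
- Blank, no holes: (267,112).
- Thin drilled, about the same outline and thickness as the blank: (446,88).
- Thick drilled, larger, with tall side faces: (655,107).
- Turquoise drilled: (750,150). This is the look-alike named in the task, so I leave it alone.

The base is at the far left, and its posts foot around (36,120) and (77,115). I'll move above the thick board first.

```bash
cat >> h.py <<'E'
def plan(target,yaw,n,g,lift=0):
    """rows to take the tool to target, tool y along world angle yaw-90deg (board x yaw = yaw); straight, n rows"""
    o=r.get_obs();A=q2R(o["tool_rot"]);p=o["tool_pos"]
    ty=np.array([np.sin(yaw),-np.cos(yaw),0]);tz=np.array([0,0,-1.]);T=np.c_[np.cross(ty,tz),ty,tz]
    rv=R.from_matrix(A.T@T).as_rotvec();s=(np.array(target)-p)/n
    print("now",p.round(4),"rotvec",rv.round(3),"shift",(s*n).round(4))
    for i in range(n):
        B=A@R.from_rotvec(rv*i/n).as_matrix()
        v=np.r_[B.T@s/.04,rv/n/.08]
        print(" ".join(f"{x:.2f}".rstrip('0').rstrip('.') for x in v),g,end="; " if i%8<7 else "\n")
E
python3 -c "
from h import *
plan([.4895,.417,.16],.161,24,-1)"
```

```text
now [6.248e-01 1.000e-04 1.944e-01] rotvec [-1.00e-03  1.00e-03  1.41e+00] shift [-0.1353  0.4169 -0.0344]
0.43 -0.14 0.04 -0 0 0.73 -1; 0.43 -0.17 0.04 -0 0 0.73 -1; 0.41 -0.19 0.04 -0 0 0.73 -1; 0.4 -0.21 0.04 -0 0 0.73 -1; 0.39 -0.24 0.04 -0 0 0.73 -1; 0.37 -0.26 0.04 -0 0 0.73 -1; 0.36 -0.28 0.04 -0 0 0.73 -1; 0.34 -0.3 0.04 -0 0 0.73 -1
0.32 -0.32 0.04 -0 0 0.73 -1; 0.3 -0.34 0.04 -0 0 0.73 -1; 0.28 -0.36 0.04 -0 0 0.73 -1; 0.26 -0.37 0.04 -0 0 0.73 -1; 0.24 -0.39 0.04 -0 0 0.73 -1; 0.22 -0.4 0.04 -0 0 0.73 -1; 0.19 -0.41 0.04 -0 0 0.73 -1; 0.17 -0.42 0.04 -0 0 0.73 -1
0.14 -0.43 0.04 -0 0 0.73 -1; 0.12 -0.44 0.04 -0 0 0.73 -1; 0.09 -0.45 0.04 -0 0 0.73 -1; 0.06 -0.45 0.04 -0 0 0.73 -1; 0.04 -0.46 0.04 -0 0 0.73 -1; 0.01 -0.46 0.04 -0 0 0.73 -1; -0.02 -0.46 0.04 -0 0 0.73 -1; -0.04 -0.45 0.04 -0 0 0.73 -1
```

I'll look at the fixed base first with an empty gripper, since a held board would hide it later.

```bash
python3 -c "
from h import *
plan([.49,-.38,.2],.0,24,-1)"
```

```text
now [6.248e-01 1.000e-04 1.944e-01] rotvec [-1.000e-03  1.000e-03  1.571e+00] shift [-0.1348 -0.3801  0.0056]
-0.4 -0.14 -0.01 -0 0 0.82 -1; -0.4 -0.11 -0.01 -0 0 0.82 -1; -0.41 -0.09 -0.01 -0 0 0.82 -1; -0.42 -0.06 -0.01 -0 0 0.82 -1; -0.42 -0.03 -0.01 -0 0 0.82 -1; -0.42 -0.01 -0.01 -0 0 0.82 -1; -0.42 0.02 -0.01 -0 0 0.82 -1; -0.42 0.05 -0.01 -0 0 0.82 -1
-0.41 0.08 -0.01 -0 0 0.82 -1; -0.41 0.1 -0.01 -0 0 0.82 -1; -0.4 0.13 -0.01 -0 0 0.82 -1; -0.39 0.16 -0.01 -0 0 0.82 -1; -0.38 0.18 -0.01 -0 0 0.82 -1; -0.37 0.21 -0.01 -0 0 0.82 -1; -0.35 0.23 -0.01 -0 0 0.82 -1; -0.34 0.25 -0.01 -0 0 0.82 -1
-0.32 0.27 -0.01 -0 0 0.82 -1; -0.3 0.29 -0.01 -0 0 0.82 -1; -0.28 0.31 -0.01 -0 0 0.82 -1; -0.26 0.33 -0.01 -0 0 0.82 -1; -0.24 0.35 -0.01 -0 0 0.82 -1; -0.21 0.36 -0.01 -0 0 0.82 -1; -0.19 0.37 -0.01 -0 0 0.82 -1; -0.17 0.39 -0.01 -0 0 0.82 -1
```

apply_moves(moves="-0.4 -0.14 0 0 0 0.82 -1; -0.4 -0.11 0 0 0 0.82 -1; -0.41 -0.09 0 0 0 0.82 -1; -0.42 -0.06 0 0 0 0.82 -1; -0.42 -0.03 0 0 0 0.82 -1; -0.42 -0.01 0 0 0 0.82 -1; -0.42 0.02 0 0 0 0.82 -1; -0.42 0.05 0 0 0 0.82 -1")

```text
time_s: 0.9
tool_pos: [0.5795, -0.1275, 0.1946]
tool_rot: [-0.0, 0.867, 0.498, -0.0]
ft_force: [-0.1, 0.1, 0.5]
grip_width: 1.003
grip_force: 0.0
```

apply_moves(moves="-0.41 0.08 0 0 0 0.82 -1; -0.41 0.1 0 0 0 0.82 -1; -0.4 0.13 0 0 0 0.82 -1; -0.39 0.16 0 0 0 0.82 -1; -0.38 0.18 0 0 0 0.82 -1; -0.37 0.21 0 0 0 0.82 -1; -0.35 0.23 0 0 0 0.82 -1; -0.34 0.25 0 0 0 0.82 -1")

```text
time_s: 1.7
tool_pos: [0.5345, -0.2545, 0.1946]
tool_rot: [-0.0, 0.967, 0.256, -0.0]
ft_force: [0.3, 0.7, 0.6]
grip_width: 1.0
grip_force: 0.0
```

apply_moves(moves="-0.32 0.27 0 0 0 0.82 -1; -0.3 0.29 0 0 0 0.82 -1; -0.28 0.31 0 0 0 0.82 -1; -0.26 0.33 0 0 0 0.82 -1; -0.24 0.35 0 0 0 0.82 -1; -0.21 0.36 0 0 0 0.82 -1; -0.19 0.37 0 0 0 0.82 -1; -0.17 0.39 0 0 0 0.82 -1")

```text
time_s: 2.5
tool_pos: [0.4892, -0.3808, 0.1946]
tool_rot: [-0.0, 1.0, -0.003, -0.0]
ft_force: [-0.3, -0.4, -0.3]
grip_width: 0.999
grip_force: 0.0
```

```bash
cat >> h.py <<'E'
def look(name,x0,x1,y0,y1,s,z):
    o=r.get_obs();im=r.snapshot("wrist")[...,::-1];C=cam("wrist",o)
    np.savez(f"pics/{name}.npz",im=im,K=C[0],e=C[1],A=C[2])
    Y,X=np.meshgrid(np.arange(y0,y1,s),np.arange(x1,x0,-s))
    p=proj(C,np.c_[X.ravel(),Y.ravel(),np.full(X.size,z)]).astype(np.float32)
    w=cv2.remap(np.ascontiguousarray(im),p[:,0].reshape(X.shape),p[:,1].reshape(X.shape),cv2.INTER_CUBIC)
    cv2.imwrite(f"pics/{name}.png",w);print(o["time_s"],o["tool_pos"].round(4),w.shape)
E
python3 -c "
from h import *
look('base',.34,.64,-.52,-.25,.0005,.018)"
```

```text
2.5 [ 0.4892 -0.3808  0.1946] (600, 540, 3)
```

View pics/base.png

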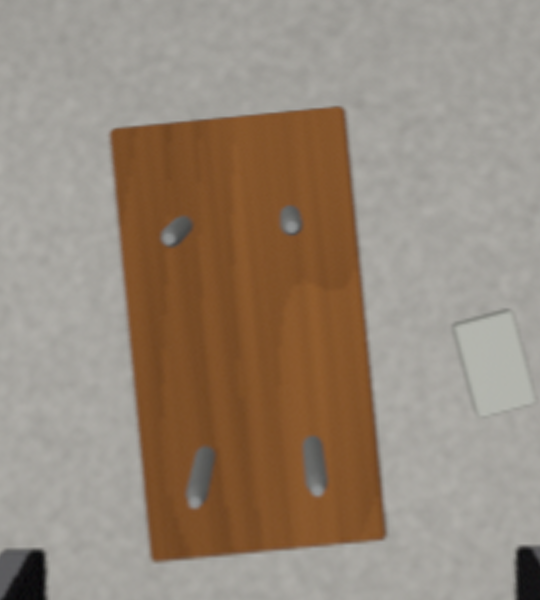

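The base shows clearly. Its corners are at (111,129), (344,107), (385,538) and (153,561), which puts the centre at (248,334), i.e. x 0.473, y -0.396, yaw -0.096. The post feet give the same centre. Next, the thick board.

```bash
python3 -c "
from h import *
plan([.475,.417,.195],.161,24,-1)"
```

```text
now [ 0.4885 -0.3829  0.1945] rotvec [ 0.     0.    -0.172] shift [-1.350e-02  7.999e-01  5.000e-04]
-0.02 -0.83 -0 0 0 -0.09 -1; -0.02 -0.83 -0 0 0 -0.09 -1; -0.01 -0.83 -0 0 0 -0.09 -1; -0.01 -0.83 -0 0 0 -0.09 -1; 0 -0.83 -0 0 0 -0.09 -1; 0.01 -0.83 -0 0 0 -0.09 -1; 0.01 -0.83 -0 0 0 -0.09 -1; 0.02 -0.83 -0 0 0 -0.09 -1
0.02 -0.83 -0 0 0 -0.09 -1; 0.03 -0.83 -0 0 0 -0.09 -1; 0.04 -0.83 -0 0 0 -0.09 -1; 0.04 -0.83 -0 0 0 -0.09 -1; 0.05 -0.83 -0 0 0 -0.09 -1; 0.05 -0.83 -0 0 0 -0.09 -1; 0.06 -0.83 -0 0 0 -0.09 -1; 0.07 -0.83 -0 0 0 -0.09 -1
0.07 -0.83 -0 0 0 -0.09 -1; 0.08 -0.83 -0 0 0 -0.09 -1; 0.08 -0.83 -0 0 0 -0.09 -1; 0.09 -0.83 -0 0 0 -0.09 -1; 0.1 -0.83 -0 0 0 -0.09 -1; 0.1 -0.83 -0 0 0 -0.09 -1; 0.11 -0.83 -0 0 0 -0.09 -1; 0.11 -0.83 -0 0 0 -0.09 -1
```

apply_moves(moves="-0.02 -0.83 0 0 0 -0.09 -1; -0.02 -0.83 0 0 0 -0.09 -1; -0.01 -0.83 0 0 0 -0.09 -1; -0.01 -0.83 0 0 0 -0.09 -1; 0 -0.83 0 0 0 -0.09 -1; 0.01 -0.83 0 0 0 -0.09 -1; 0.01 -0.83 0 0 0 -0.09 -1; 0.02 -0.83 0 0 0 -0.09 -1")

```text
time_s: 3.35
tool_pos: [0.4827, -0.1132, 0.1948]
tool_rot: [-0.0, 1.0, 0.028, -0.0]
ft_force: [-0.4, 0.6, -0.0]
grip_width: 1.002
grip_force: 0.0
```

apply_moves(moves="0.02 -0.83 0 0 0 -0.09 -1; 0.03 -0.83 0 0 0 -0.09 -1; 0.04 -0.83 0 0 0 -0.09 -1; 0.04 -0.83 0 0 0 -0.09 -1; 0.05 -0.83 0 0 0 -0.09 -1; 0.05 -0.83 0 0 0 -0.09 -1; 0.06 -0.83 0 0 0 -0.09 -1; 0.07 -0.83 0 0 0 -0.09 -1")

```text
time_s: 4.15
tool_pos: [0.4759, 0.1528, 0.1948]
tool_rot: [0.0, 0.998, 0.056, -0.0]
ft_force: [1.7, 0.6, 0.4]
grip_width: 0.996
grip_force: 0.0
```

apply_moves(moves="0.07 -0.83 0 0 0 -0.09 -1; 0.08 -0.83 0 0 0 -0.09 -1; 0.08 -0.83 0 0 0 -0.09 -1; 0.09 -0.83 0 0 0 -0.09 -1; 0.1 -0.83 0 0 0 -0.09 -1; 0.1 -0.83 0 0 0 -0.09 -1; 0.11 -0.83 0 0 0 -0.09 -1; 0.11 -0.83 0 0 0 -0.09 -1")

```text
time_s: 4.95
tool_pos: [0.4689, 0.4199, 0.1946]
tool_rot: [0.0, 0.996, 0.085, -0.0]
ft_force: [0.0, -0.1, -0.1]
grip_width: 0.998
grip_force: 0.0
```

```bash
python3 -c "
from h import *
r.snapshot('wrist');look('thick',.36,.62,.29,.55,.0005,.020)"
```

```text
5.0 [0.4685 0.4239 0.1944] (520, 521, 3)
```

View pics/thick.png

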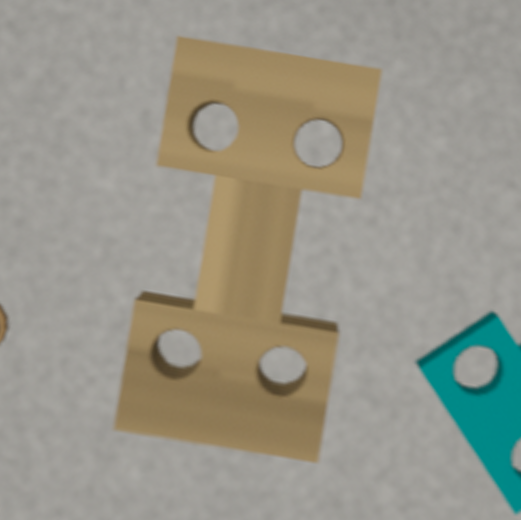

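Only the wanted board and a piece of the turquoise look-alike (right edge) are in view. The thick board's corners are at (178,38), (381,70), (318,462) and (116,430). That gives centre x 0.495, y 0.414 and yaw 0.157, and its measured size, 198 x 103 mm, matches the thick one. I'll descend onto it.

```bash
python3 -c "
from h import *
plan([.495,.414,.04],.157,8,-1)"
```

```text
now [0.4685 0.4217 0.1942] rotvec [-0.     0.     0.016] shift [ 0.0265 -0.0077 -0.1542]
0.08 0.04 0.48 -0 0 0.03 -1; 0.08 0.04 0.48 -0 0 0.03 -1; 0.08 0.04 0.48 -0 0 0.03 -1; 0.08 0.04 0.48 -0 0 0.03 -1; 0.08 0.04 0.48 -0 0 0.03 -1; 0.08 0.04 0.48 -0 0 0.03 -1; 0.08 0.04 0.48 -0 0 0.03 -1; 0.08 0.04 0.48 -0 0 0.03 -1
```

apply_moves(moves="0.08 0.04 0.48 0 0 0.03 -1; 0.08 0.04 0.48 0 0 0.03 -1; 0.08 0.04 0.48 0 0 0.03 -1; 0.08 0.04 0.48 0 0 0.03 -1; 0.08 0.04 0.48 0 0 0.03 -1; 0.08 0.04 0.48 0 0 0.03 -1; 0.08 0.04 0.48 0 0 0.03 -1; 0.08 0.04 0.48 0 0 0.03 -1")

```text
time_s: 5.85
tool_pos: [0.4967, 0.4093, 0.0404]
tool_rot: [0.0, 0.997, 0.075, -0.0]
ft_force: [-0.3, -0.6, 0.2]
grip_width: 0.998
grip_force: 0.0
```

```bash
python3 -c "
from h import *
look('thick2',.36,.62,.29,.55,.0005,.020)
plan([.495,.414,.002],.157,8,-1)"
```

```text
5.85 [0.4967 0.4093 0.0404] (520, 521, 3)
now [0.496  0.4083 0.0374] rotvec [ 0.002  0.004 -0.007] shift [-0.001   0.0057 -0.0354]
0 -0.02 0.11 0 0.01 -0.01 -1; 0 -0.02 0.11 0 0.01 -0.01 -1; -0 -0.02 0.11 0 0.01 -0.01 -1; -0 -0.02 0.11 0 0.01 -0.01 -1; -0 -0.02 0.11 0 0.01 -0.01 -1; -0 -0.02 0.11 0 0.01 -0.01 -1; -0 -0.02 0.11 0 0.01 -0.01 -1; -0 -0.02 0.11 0 0.01 -0.01 -1
```

View pics/thick2.png

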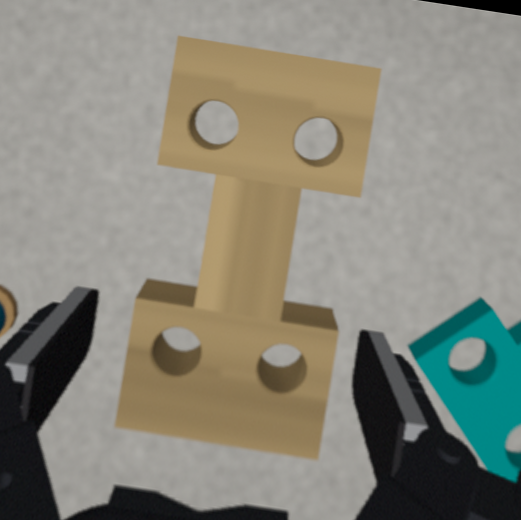

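The corners read almost the same from nearer: (178,37), (381,69), (318,459), (116,427). The centre is x 0.496, y 0.414, and the fingers straddle the waist. I'll go down.

apply_moves(moves="0 -0.03 0.15 0 0 0 -1; 0 -0.03 0.15 0 0 0 -1; 0 -0.03 0.15 0 0 0 -1; 0 -0.03 0.15 0 0 0 -1; 0 -0.02 0.15 0 0 0 -1; 0 0 0.1 0 0 0 -1; 0 0 0 0 0 0 -1; 0 0 0 0 0 0 -1", force=50)

```text
time_s: 6.7
tool_pos: [0.496, 0.4155, 0.0074]
tool_rot: [-0.0, 0.997, 0.075, 0.0]
ft_force: [-0.1, -0.9, 0.2]
grip_width: 1.002
grip_force: 0.0
```

apply_moves(moves="0 0 0.12 0 0 0 -1; 0 0 0 0 0 0 0; 0 0 0 0 0 0 0.5; 0 0 0 0 0 0 1; 0 0 0 0 0 0 1; 0 0 0 0 0 0 1; 0 0 0 0 0 0 1; 0 0 0 0 0 0 1", force=50)

```text
time_s: 7.5
tool_pos: [0.496, 0.4154, 0.0025]
tool_rot: [-0.0, 0.997, 0.075, 0.0]
ft_force: [0.1, 0.3, 0.5]
grip_width: -0.001
grip_force: 0.0
```

The gripper shut fully without holding anything. I'll look before doing anything else.

```bash
python3 -c "
from h import *
o=r.get_obs();print(o['grip_width'],o['grip_force'],o['ft_force'],o['tool_pos'])
w=r.snapshot('wrist')[...,::-1];s=r.snapshot('side')[130:200,240:380,::-1]
s=cv2.resize(s,(640,320),interpolation=cv2.INTER_CUBIC)
cv2.imwrite('pics/miss.png',np.vstack([w[130:400],s]))"
```

```text
-0.000905665649801496 0.0 [0.11660746 0.33559017 0.53467835] [0.49600417 0.41544548 0.00252635]
```

View pics/miss.png

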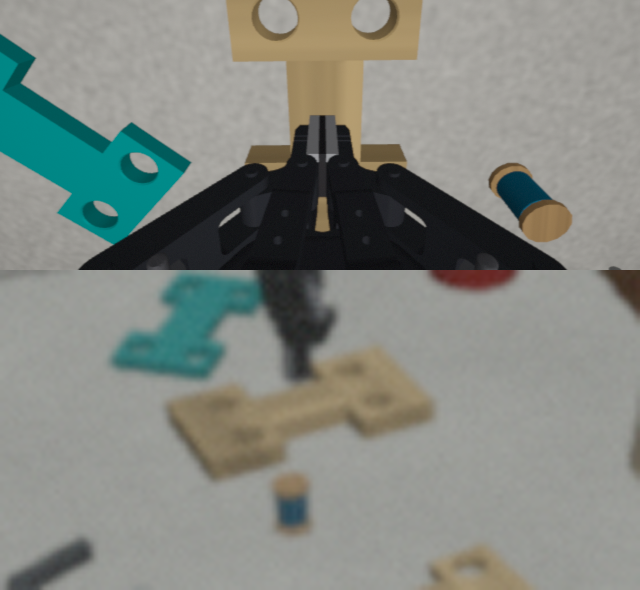

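```bash
python3 -c "
from h import *
c=r.get_calibration('wrist');T=c['T_tool_cam']
d=T[:3,:3]@np.linalg.inv(c['mtx'])@np.array([322,245,1]);t=T[:3,3]
for px in (0,-.005,.005,.011): print('x',px,'tip z in tool',(t+d*(px-t[0])/d[0]).round(4))
for z in (0,.02,.03,.04,.05): print(z,proj(cam('side'),[.496,.4154,z]).round(1))
print('start tip');
for z in (.195,.215): print(z,proj(cam('side'),[.625,0,z]).round(1),proj(cam('scene'),[.625,0,z]).round(1))
"
```

```text
x 0 tip z in tool [ 0.     -0.     -0.0189]
x -0.005 tip z in tool [-0.005  -0.     -0.0095]
x 0.005 tip z in tool [ 0.005  -0.     -0.0283]
x 0.011 tip z in tool [ 0.011  -0.     -0.0397]
0 [[305.1 162.2]]
0.02 [[304.8 157.8]]
0.03 [[304.7 155.5]]
0.04 [[304.6 153.3]]
0.05 [[304.5 151. ]]
start tip
0.195 [[383.3 171.8]] [[286.9 205.9]]
0.215 [[383.9 165.8]] [[286.5 199.7]]
```

```bash
python3 -c "
from h import *
C=cam('scene');o=r.get_obs();print(o['tool_pos'])
im=r.snapshot('scene')
for z in (0.0025,.02,.03,.04,.05): print(z,proj(C,[*o['tool_pos'][:2],z]).round(1))
u=int(proj(C,[.496,.4154,.03])[0,0])
for c in range(u-4,u+5,2): print(c,im[180:226,c].max(1).tolist())
s0=cv2.imread('pics/scene0.png')
print('scene0',proj(C,[.6247,0,.1943]),proj(C,[.6247,0,.24]))
for c in (283,286,289): print(c,s0[180:212,c].max(1).tolist())
S=cam('side');im=r.snapshot('side')
for c in (301,303,305,307): print('side',c,im[135:168,c].max(1).tolist())
"
```

```text
[0.49598901 0.4154419  0.00252295]
0.0025 [[419.7 218.3]]
0.02 [[420.5 214.1]]
0.03 [[421.  211.6]]
0.04 [[421.5 209.2]]
0.05 [[422.  206.7]]
417 [38, 42, 43, 42, 40, 40, 38, 34, 48, 82, 125, 125, 127, 126, 109, 55, 39, 38, 38, 42, 40, 43, 65, 108, 124, 103, 97, 116, 116, 119, 118, 116, 121, 123, 129, 135, 137, 135, 136, 129, 109, 92, 98, 126, 129, 124]
419 [40, 39, 40, 42, 42, 37, 35, 41, 32, 34, 38, 46, 44, 52, 50, 45, 42, 38, 40, 38, 43, 38, 38, 37, 42, 38, 36, 45, 56, 79, 114, 119, 116, 118, 120, 119, 125, 132, 136, 138, 139, 134, 128, 126, 131, 113]
421 [37, 34, 39, 34, 38, 35, 41, 38, 37, 38, 41, 36, 34, 40, 38, 37, 40, 40, 36, 36, 38, 37, 44, 39, 39, 34, 42, 41, 43, 45, 78, 105, 114, 113, 115, 117, 117, 122, 121, 126, 131, 133, 126, 124, 130, 122]
423 [33, 40, 35, 36, 37, 35, 34, 37, 36, 38, 39, 38, 35, 37, 40, 37, 38, 35, 37, 36, 40, 41, 46, 72, 72, 75, 74, 78, 82, 67, 70, 72, 119, 115, 113, 117, 115, 114, 119, 117, 118, 122, 123, 128, 130, 125]
425 [40, 35, 28, 33, 40, 38, 43, 40, 35, 37, 37, 40, 38, 35, 42, 43, 36, 38, 37, 38, 38, 53, 45, 46, 47, 56, 60, 64, 74, 71, 80, 115
[... 498 characters left out ...]
6, 42, 41, 40, 36, 57, 110, 124, 123, 127, 123, 122, 124, 122, 123]
side 301 [46, 47, 46, 41, 43, 44, 51, 51, 62, 78, 103, 117, 126, 128, 130, 131, 130, 134, 141, 151, 154, 148, 148, 146, 143, 150, 157, 156, 145, 136, 138, 143, 140]
side 303 [39, 47, 38, 43, 44, 46, 47, 48, 48, 51, 46, 59, 73, 79, 83, 83, 82, 84, 94, 119, 138, 144, 144, 144, 147, 152, 158, 149, 140, 134, 133, 140, 144]
side 305 [39, 45, 41, 37, 50, 50, 44, 46, 43, 42, 38, 39, 40, 49, 49, 51, 55, 53, 69, 106, 134, 142, 143, 146, 152, 156, 154, 143, 136, 131, 136, 146, 154]
side 307 [82, 73, 60, 55, 51, 52, 46, 42, 40, 42, 50, 61, 76, 84, 81, 78, 69, 67, 84, 120, 140, 146, 143, 146, 155, 156, 151, 138, 133, 133, 137, 149, 156]
```

The fingers closed in the air above the waist: the side, scene and wrist views all put the shut fingertips about 38 mm higher than the reported TCP. x and y agree with the report. So I'll command about 38 mm lower, watching the force.

apply_moves(moves="0 0 0 0 0 0 -1; 0 0 0 0 0 0 -1; 0 0 0 0 0 0 -1; 0 0 0 0 0 0 -1; 0 0.03 0.2 0 0 0 -1; 0 0 0.2 0 0 0 -1; 0 0 0.2 0 0 0 -1; 0 0 0.1 0 0 0 -1")

```text
time_s: 8.5
tool_pos: [0.4958, 0.4139, -0.0269]
tool_rot: [0.0, 0.997, 0.075, -0.001]
ft_force: [0.4, -0.4, -0.8]
grip_width: 0.998
grip_force: 0.0
```

apply_moves(moves="0 0 0.1 0 0 0 -1; 0 0 0.1 0 0 0 -1; 0 0 0 0 0 0 -1; 0 0 0 0 0 0 0; 0 0 0 0 0 0 0.5; 0 0 0 0 0 0 1; 0 0 0 0 0 0 1; 0 0 0 0 0 0 1", force=50)

```text
time_s: 9.3
tool_pos: [0.4964, 0.4144, -0.033]
tool_rot: [-0.0, 0.997, 0.075, 0.0]
ft_force: [-0.7, -0.8, 5.8]
grip_width: 0.506
grip_force: 52.3
```

Gripped: the opening is 43 mm, the width of the waist, at 52 N. I'll lift it.

apply_moves(moves="0 0 -0.1 0 0 0 1; 0 0 -0.2 0 0 0 1; 0 0 -0.4 0 0 0 1; 0 0 -0.5 0 0 0 1; 0 0 -0.5 0 0 0 1; 0 0 -0.5 0 0 0 1; 0 0 -0.3 0 0 0 1; 0 0 -0.1 0 0 0 1")

```text
time_s: 10.1
tool_pos: [0.4966, 0.4146, 0.0725]
tool_rot: [-0.001, 0.997, 0.075, 0.001]
ft_force: [0.5, 0.0, -2.9]
grip_width: 0.498
grip_force: 51.5
```

```bash
python3 -c "
from h import *
o=r.get_obs();print(o['tool_pos'],o['grip_width'],o['ft_force'])
plan([.473,-.396,.07],-.096,32,1)"
```

```text
[0.49661445 0.41459432 0.07251791] 0.49817986663449876 [ 4.63281099e-01  1.83354158e-03 -2.89018397e+00]
now [0.4966 0.4146 0.0725] rotvec [-0.001 -0.002  0.246] shift [-0.0236 -0.8106 -0.0025]
-0.11 0.62 0 -0 -0 0.1 1; -0.11 0.62 0 -0 -0 0.1 1; -0.1 0.63 0 -0 -0 0.1 1; -0.1 0.63 0 -0 -0 0.1 1; -0.09 0.63 0 -0 -0 0.1 1; -0.09 0.63 0 -0 -0 0.1 1; -0.08 0.63 0 -0 -0 0.1 1; -0.08 0.63 0 -0 -0 0.1 1
-0.07 0.63 0 -0 -0 0.1 1; -0.07 0.63 0 -0 -0 0.1 1; -0.06 0.63 0 -0 -0 0.1 1; -0.06 0.63 0 -0 -0 0.1 1; -0.06 0.63 0 -0 -0 0.1 1; -0.05 0.63 0 -0 -0 0.1 1; -0.05 0.63 0 -0 -0 0.1 1; -0.04 0.63 0 -0 -0 0.1 1
-0.04 0.63 0 -0 -0 0.1 1; -0.03 0.63 0 -0 -0 0.1 1; -0.03 0.63 0 -0 -0 0.1 1; -0.02 0.63 0 -0 -0 0.1 1; -0.02 0.63 0 -0 -0 0.1 1; -0.01 0.63 0 -0 -0 0.1 1; -0.01 0.63 0 -0 -0 0.1 1; -0 0.63 0 -0 -0 0.1 1
0 0.63 0 -0 -0 0.1 1; 0.01 0.63 0 -0 -0 0.1 1; 0.01 0.63 0 -0 -0 0.1 1; 0.02 0.63 0 -0 -0 0.1 1; 0.02 0.63 0 -0 -0 0.1 1; 0.03 0.63 0 -0 -0 0.1 1; 0.03 0.63 0 -0 -0 0.1 1; 0.04 0.63 0 -0 -0 0.1 1
```

apply_moves(moves="-0.11 0.62 0 0 0 0.1 1; -0.11 0.62 0 0 0 0.1 1; -0.1 0.63 0 0 0 0.1 1; -0.1 0.63 0 0 0 0.1 1; -0.09 0.63 0 0 0 0.1 1; -0.09 0.63 0 0 0 0.1 1; -0.08 0.63 0 0 0 0.1 1; -0.08 0.63 0 0 0 0.1 1")

```text
time_s: 10.9
tool_pos: [0.49, 0.2101, 0.0702]
tool_rot: [0.0, 0.999, 0.043, -0.0]
ft_force: [0.3, 0.7, -2.3]
grip_width: 0.499
grip_force: 51.5
```

apply_moves(moves="-0.07 0.63 0 0 0 0.1 1; -0.07 0.63 0 0 0 0.1 1; -0.06 0.63 0 0 0 0.1 1; -0.06 0.63 0 0 0 0.1 1; -0.06 0.63 0 0 0 0.1 1; -0.05 0.63 0 0 0 0.1 1; -0.05 0.63 0 0 0 0.1 1; -0.04 0.63 0 0 0 0.1 1")

```text
time_s: 11.7
tool_pos: [0.4833, 0.0078, 0.0702]
tool_rot: [-0.0, 1.0, 0.011, -0.0]
ft_force: [0.3, -0.4, -2.4]
grip_width: 0.498
grip_force: 51.5
```

apply_moves(moves="-0.04 0.63 0 0 0 0.1 1; -0.03 0.63 0 0 0 0.1 1; -0.03 0.63 0 0 0 0.1 1; -0.02 0.63 0 0 0 0.1 1; -0.02 0.63 0 0 0 0.1 1; -0.01 0.63 0 0 0 0.1 1; -0.01 0.63 0 0 0 0.1 1; 0 0.63 0 0 0 0.1 1")

```text
time_s: 12.5
tool_pos: [0.4757, -0.1937, 0.0702]
tool_rot: [-0.0, 1.0, -0.021, -0.0]
ft_force: [-0.1, 0.3, -2.1]
grip_width: 0.501
grip_force: 51.5
```

apply_moves(moves="0 0.63 0 0 0 0.1 1; 0.01 0.63 0 0 0 0.1 1; 0.01 0.63 0 0 0 0.1 1; 0.02 0.63 0 0 0 0.1 1; 0.02 0.63 0 0 0 0.1 1; 0.03 0.63 0 0 0 0.1 1; 0.03 0.63 0 0 0 0.1 1; 0.04 0.5 0 0 0 0.1 1")

```text
time_s: 13.3
tool_pos: [0.4684, -0.3903, 0.07]
tool_rot: [-0.0, 0.999, -0.053, -0.0]
ft_force: [1.0, -0.4, -1.5]
grip_width: 0.501
grip_force: 51.5
```

```bash
python3 -c "
from h import *
s=r.snapshot('side')
plan([.473,-.396,.07],-.096,8,1)
look('hold',.34,.6,-.53,-.27,.00065,.1355)
w=cv2.imread('pics/hold.png');s=cv2.resize(s[270:400,300:470,::-1],None,fx=2.35,fy=2.35,interpolation=cv2.INTER_CUBIC)
h=max(w.shape[0],s.shape[0]);f=lambda a:cv2.copyMakeBorder(a,0,h-a.shape[0],0,0,cv2.BORDER_CONSTANT)
cv2.imwrite('pics/hold2.png',np.hstack([f(w),f(s)]))"
```

```text
now [ 0.4686 -0.393   0.0701] rotvec [ 0.001 -0.    -0.012] shift [ 0.0044 -0.003  -0.0001]
0.01 0.01 0 0 -0 -0.02 1; 0.01 0.01 0 0 -0 -0.02 1; 0.01 0.01 0 0 -0 -0.02 1; 0.01 0.01 0 0 -0 -0.02 1; 0.01 0.01 0 0 -0 -0.02 1; 0.01 0.01 0 0 -0 -0.02 1; 0.01 0.01 0 0 -0 -0.02 1; 0.01 0.01 0 0 -0 -0.02 1
13.35 [ 0.4686 -0.393   0.0701] (400, 401, 3)
```

```bash
cat >> h.py <<'E'
def seg(im,C,z,lo=(14,50,90),hi=(32,255,255),near=None,box=None):
    m=cv2.inRange(cv2.cvtColor(np.ascontiguousarray(im),cv2.COLOR_BGR2HSV),lo,hi)
    out=[]
    for c in cv2.findContours(m,cv2.RETR_EXTERNAL,cv2.CHAIN_APPROX_NONE)[0]:
        if cv2.contourArea(c)<1500: continue
        P=ray(C,c[:,0].astype(float)+0,z)[:,:2]
        (cx,cy),(w,h),a=cv2.minAreaRect((P*1000).astype(np.float32))
        b=cv2.boxPoints(((cx,cy),(w,h),a));e=max((b[1]-b[0],b[2]-b[1]),key=np.linalg.norm);e=e*np.sign(e[0])
        print("rect c",round(cx,1),round(cy,1),"size",round(max(w,h),1),round(min(w,h),1),"yaw",round(float(np.arctan2(e[1],e[0])),3),"px",cv2.boundingRect(c))
    return m
E
python3 -c "
from h import *
for n,z in (('thick',.02),('thick2',.02),('hold',.123)):
    d=np.load(f'pics/{n}.npz');C=(d['K'],d['e'],d['A']);print(n,d['e']);m=seg(d['im'],C,z)
    cv2.imwrite('pics/m.png',m)
"
```

```text
thick [0.55169631 0.43817606 0.37252692]
rect c 511.5 135.9 size 162.9 93.7 yaw 0.236 px (518, 103, 102, 134)
rect c 495.5 413.6 size 199.6 103.5 yaw 0.162 px (289, 55, 97, 172)
thick2 [0.58020576 0.42206523 0.21850802]
rect c 496.3 413.7 size 198.5 103.1 yaw 0.161 px (229, 68, 169, 263)
hold [ 0.55243078 -0.40186195  0.24818746]
rect c 511.7 -258.7 size 87.3 52.7 yaw 0.104 px (0, 118, 111, 194)
rect c 492.4 -395.3 size 152.9 103.2 yaw -0.1 px (184, 49, 273, 313)
```

The held board sits centred in the fingers: back-computed centre (0.469,-0.393), tool (0.4686,-0.393), yaw -0.10. I'll align it and lower it.

apply_moves(moves="0.06 0.03 0 0 0 -0.08 1; 0.05 0.03 0 0 0 -0.07 1; 0 0 0.12 0 0 0 1; 0 0 0.15 0 0 0 1; 0 0 0.15 0 0 0 1; 0 0 0.15 0 0 0 1; 0 0 0.1 0 0 0 1; 0 0 0 0 0 0 1")

```text
time_s: 14.2
tool_pos: [0.4728, -0.3917, 0.0429]
tool_rot: [-0.0, 0.999, -0.047, -0.0]
ft_force: [0.1, -1.2, -2.5]
grip_width: 0.499
grip_force: 51.6
```

```bash
python3 -c "
from h import *
plan([.473,-.396,-.012],-.096,8,1)
o=r.get_obs();im=r.snapshot('wrist')[...,::-1];C=cam('wrist',o);print(o['tool_pos'],o['ft_force']);seg(im,C,o['tool_pos'][2]+.053)"
```

```text
now [ 0.4728 -0.3917  0.0429] rotvec [-0.001  0.001  0.002] shift [ 0.0002 -0.0043 -0.0549]
0 0.01 0.17 -0 0 0 1; 0 0.01 0.17 -0 0 0 1; 0 0.01 0.17 -0 0 0 1; 0 0.01 0.17 -0 0 0 1; 0 0.01 0.17 -0 0 0 1; 0 0.01 0.17 -0 0 0 1; 0 0.01 0.17 -0 0 0 1; 0 0.01 0.17 -0 0 0 1
[ 0.47279601 -0.39172106  0.0429398 ] [ 0.07441876 -1.15966821 -2.51339929]
rect c 484.2 -258.2 size 79.6 43.4 yaw -0.433 px (0, 193, 92, 138)
rect c 496.6 -393.7 size 152.6 103.1 yaw -0.085 px (184, 51, 273, 311)
```

apply_moves(moves="0 0.1 0 0 0 0 1; 0 0 0.1 0 0 0 1; 0 0 0.2 0 0 0 1; 0 0 0.2 0 0 0 1; 0 0 0.2 0 0 0 1; 0 0 0.2 0 0 0 1; 0 0 0.2 0 0 0 1; 0 0 0.1 0 0 0 1")

```text
time_s: 15.05
tool_pos: [0.4725, -0.3957, -0.0054]
tool_rot: [-0.0, 0.999, -0.047, -0.0]
ft_force: [1.0, -0.2, -2.4]
grip_width: 0.503
grip_force: 51.6
```

apply_moves(moves="0 0 0.05 0 0 0 1; 0 0 0.05 0 0 0 1; 0 0 0.03 0 0 0 1; 0 0 0.03 0 0 0 1; 0 0 0.02 0 0 0 1; 0 0 0.02 0 0 0 1; 0 0 0 0 0 0 1; 0 0 0 0 0 0 1")

```text
time_s: 15.85
tool_pos: [0.4727, -0.396, -0.0122]
tool_rot: [0.0, 0.999, -0.047, 0.0]
ft_force: [0.9, 0.1, -2.0]
grip_width: 0.498
grip_force: 51.6
```

apply_moves(moves="0 0 0.02 0 0 0 1; 0 0 0.02 0 0 0 1; 0 0 0.02 0 0 0 1; 0 0 0.02 0 0 0 1; 0 0 0.02 0 0 0 1; 0 0 0 0 0 0 1; 0 0 0 0 0 0 1; 0 0 0 0 0 0 1")

```text
time_s: 16.65
tool_pos: [0.4727, -0.396, -0.015]
tool_rot: [0.0, 0.999, -0.047, 0.0]
ft_force: [-4.5, 2.8, 12.9]
grip_width: 0.506
grip_force: 53.4
```

Contact came at exactly the seated height (z -0.015, about 15 N). I'll release, rise, and check.

apply_moves(moves="0 0 -0.02 0 0 0 0.6; 0 0 0 0 0 0 0; 0 0 0 0 0 0 -1; 0 0 0 0 0 0 -1; 0 0 0 0 0 0 -1; 0 0 -0.3 0 0 0 -1; 0 0 -0.8 0 0 0 -1; 0 0 -1 0 0 0 -1")

```text
time_s: 17.45
tool_pos: [0.4721, -0.3955, 0.069]
tool_rot: [-0.001, 0.999, -0.047, -0.001]
ft_force: [0.3, -0.4, 0.9]
grip_width: 1.005
grip_force: 0.0
```

apply_moves(moves="0 0 -1 0 0 0 -1; 0 0 -1 0 0 0 -1; 0 0 -0.8 0 0 0 -1; 0 0 -0.3 0 0 0 -1; 0 0 0 0 0 0 -1; 0 0 0 0 0 0 -1; 0 0 0 0 0 0 -1; 0 0 0 0 0 0 -1")

```text
time_s: 18.25
tool_pos: [0.4723, -0.3957, 0.1911]
tool_rot: [-0.001, 0.999, -0.047, -0.001]
ft_force: [0.3, 0.0, 0.3]
grip_width: 1.0
grip_force: 0.0
```

```bash
python3 -c "
from h import *
look('seated',.34,.61,-.53,-.26,.0005,.038)
d=np.load('pics/seated.npz');C=(d['K'],d['e'],d['A']);seg(d['im'],C,.038)
d=np.load('pics/thick.npz');C=(d['K'],d['e'],d['A']);seg(d['im'],C,.012)
plan([.50,.132,.17],.236,20,-1)"
```

```text
18.25 [ 0.4723 -0.3957  0.1911] (540, 540, 3)
rect c 481.1 -149.5 size 153.1 89.4 yaw 0.104 px (41, 111, 127, 139)
rect c 475.7 -396.3 size 206.6 110.9 yaw -0.093 px (268, 71, 108, 181)
rect c 458.2 -727.7 size 257.8 102.5 yaw 0.002 px (555, 29, 85, 233)
rect c 510.6 129.1 size 166.6 95.9 yaw 0.236 px (518, 103, 102, 134)
rect c 494.2 413.0 size 204.2 105.9 yaw 0.162 px (289, 55, 97, 172)
now [ 0.4724 -0.3958  0.1913] rotvec [-0.002  0.001 -0.33 ] shift [ 0.0276  0.5278 -0.0213]
-0.03 -0.66 0.03 -0 0 -0.21 -1; -0.02 -0.66 0.03 -0 0 -0.21 -1; -0.01 -0.66 0.03 -0 0 -0.21 -1; 0.01 -0.66 0.03 -0 0 -0.21 -1; 0.02 -0.66 0.03 -0 0 -0.21 -1; 0.03 -0.66 0.03 -0 0 -0.21 -1; 0.04 -0.66 0.03 -0 0 -0.21 -1; 0.05 -0.66 0.03 -0 0 -0.21 -1
0.06 -0.66 0.03 -0 0 -0.21 -1; 0.07 -0.66 0.03 -0 0 -0.21 -1; 0.08 -0.66 0.03 -0 0 -0.21 -1; 0.09 -0.65 0.03 -0 0 -0.21 -1; 0.1 -0.65 0.03 -0 0 -0.21 -1; 0.11 -0.65 0.03 -0 0 -0.21 -1; 0.12 -0.65 0.03 -0 0 -0.21 -1; 0.13 -0.65 0.03 -0 0 -0.21 -1
0.15 -0.64 0.03 -0 0 -0.21 -1; 0.16 -0.64 0.03 -0 0 -0.21 -1; 0.17 -0.64 0.03 -0 0 -0.21 -1; 0.18 -0.64 0.03 -0 0 -0.21 -1;
```

The fitted size (207 x 111) is larger than expected, so I'll check that it is seated.

View pics/seated.png

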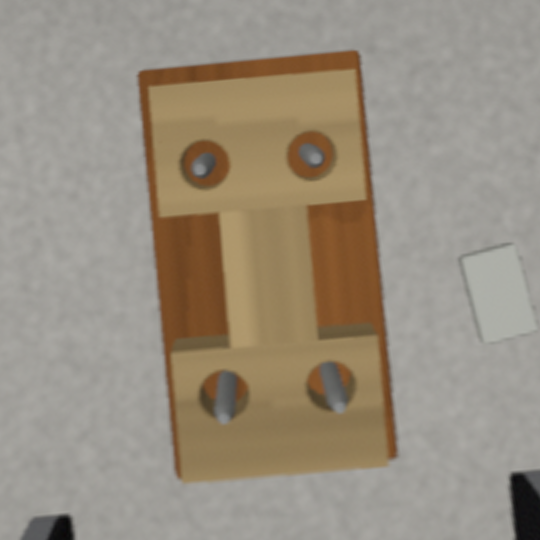

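The thick board is seated. Its corners are at (148,87), (358,69), (390,464) and (180,480), so its centre is (0.4725,-0.3955), and each post stands near the middle of its hole. Now to the thin board.

apply_moves(moves="-0.03 -0.66 0.03 0 0 -0.21 -1; -0.02 -0.66 0.03 0 0 -0.21 -1; -0.01 -0.66 0.03 0 0 -0.21 -1; 0.01 -0.66 0.03 0 0 -0.21 -1; 0.02 -0.66 0.03 0 0 -0.21 -1; 0.03 -0.66 0.03 0 0 -0.21 -1; 0.04 -0.66 0.03 0 0 -0.21 -1; 0.05 -0.66 0.03 0 0 -0.21 -1")

```text
time_s: 19.1
tool_pos: [0.4835, -0.1838, 0.1824]
tool_rot: [-0.0, 1.0, 0.02, -0.0]
ft_force: [0.5, -0.2, -0.3]
grip_width: 1.0
grip_force: 0.0
```

apply_moves(moves="0.06 -0.66 0.03 0 0 -0.21 -1; 0.07 -0.66 0.03 0 0 -0.21 -1; 0.08 -0.66 0.03 0 0 -0.21 -1; 0.09 -0.65 0.03 0 0 -0.21 -1; 0.1 -0.65 0.03 0 0 -0.21 -1; 0.11 -0.65 0.03 0 0 -0.21 -1; 0.12 -0.65 0.03 0 0 -0.21 -1; 0.13 -0.65 0.03 0 0 -0.21 -1")

```text
time_s: 19.9
tool_pos: [0.4931, 0.0275, 0.1728]
tool_rot: [-0.0, 0.996, 0.088, -0.0]
ft_force: [0.2, -0.6, -0.3]
grip_width: 0.997
grip_force: 0.0
```

apply_moves(moves="0.15 -0.64 0.03 0 0 -0.21 -1; 0.16 -0.64 0.03 0 0 -0.21 -1; 0.17 -0.64 0.03 0 0 -0.21 -1; 0.18 -0.64 0.03 0 0 -0.21 -1; 0 0 0 0 0 0 -1; 0 0 0 0 0 0 -1; 0 0 0 0 0 0 -1; 0 0 0 0 0 0 -1")

```text
time_s: 20.7
tool_pos: [0.4988, 0.1313, 0.1685]
tool_rot: [0.0, 0.993, 0.12, -0.0]
ft_force: [0.8, 0.5, 0.1]
grip_width: 1.001
grip_force: 0.0
```

```bash
python3 -c "
from h import *
look('thin',.40,.63,.0,.26,.0005,.012)
d=np.load('pics/thin.npz');C=(d['K'],d['e'],d['A']);m=seg(d['im'],C,.012)
# holes
c,h=cv2.findContours(m,cv2.RETR_CCOMP,cv2.CHAIN_APPROX_NONE)
for k,hh in zip(c,h[0]):
    if hh[3]>=0 and cv2.contourArea(k)>60: print('hole',ray(C,k[:,0].astype(float).mean(0),.012)[0].round(4),cv2.contourArea(k))"
```

```text
20.7 [0.4988 0.1313 0.1685] (460, 520, 3)
rect c 475.2 -121.0 size 166.6 95.2 yaw 0.106 px (464, 168, 116, 130)
rect c 511.0 125.6 size 165.8 89.6 yaw 0.234 px (288, 85, 86, 146)
hole [0.4633 0.0869 0.012 ] 270.0
hole [0.4514 0.1387 0.012 ] 270.0
hole [0.5739 0.1135 0.012 ] 436.0
hole [0.562  0.1648 0.012 ] 442.5
```

The thin board has four holes, measures 165.8 x 89.6, and has its centre at (0.511,0.1256), yaw 0.234. It is the drilled one. I'll descend onto it.

```bash
python3 -c "
from h import *
plan([.511,.1256,.0],.234,8,-1)"
```

```text
now [0.4988 0.1313 0.1685] rotvec [ 0.    -0.     0.007] shift [ 0.0122 -0.0057 -0.1685]
0.03 0.03 0.53 0 -0 0.01 -1; 0.03 0.03 0.53 0 -0 0.01 -1; 0.03 0.03 0.53 0 -0 0.01 -1; 0.03 0.03 0.53 0 -0 0.01 -1; 0.03 0.03 0.53 0 -0 0.01 -1; 0.03 0.03 0.53 0 -0 0.01 -1; 0.03 0.03 0.53 0 -0 0.01 -1; 0.03 0.03 0.53 0 -0 0.01 -1
```

apply_moves(moves="0.03 0.03 0.53 0 0 0.01 -1; 0.03 0.03 0.53 0 0 0.01 -1; 0.03 0.03 0.53 0 0 0.01 -1; 0.03 0.03 0.53 0 0 0.01 -1; 0.03 0.03 0.53 0 0 0.01 -1; 0.04 0.03 0.53 0 0 0.01 -1; 0.04 0.03 0.53 0 0 0.01 -1; 0.04 0.03 0.53 0 0 0.01 -1")

```text
time_s: 21.55
tool_pos: [0.5118, 0.1247, -0.0018]
tool_rot: [0.0, 0.993, 0.117, 0.0]
ft_force: [0.6, 0.3, 0.5]
grip_width: 0.995
grip_force: 0.0
```

apply_moves(moves="0 0 0.2 0 0 0 -1; 0 0 0.2 0 0 0 -1; 0 0 0.2 0 0 0 -1; 0 0 0.1 0 0 0 -1; 0 0 0.06 0 0 0 -1; 0 0 0 0 0 0 -1; 0 0 0 0 0 0 -1; 0 0 0 0 0 0 -1")

```text
time_s: 22.35
tool_pos: [0.5117, 0.1254, -0.0312]
tool_rot: [0.0, 0.993, 0.118, 0.0]
ft_force: [-0.4, 0.8, 0.1]
grip_width: 1.002
grip_force: 0.0
```

apply_moves(moves="0 0 0.03 0 0 0 -1; 0 0 0 0 0 0 0; 0 0 0 0 0 0 0.5; 0 0 0 0 0 0 1; 0 0 0 0 0 0 1; 0 0 0 0 0 0 1; 0 0 0 0 0 0 1; 0 0 0 0 0 0 1", force=50)

```text
time_s: 23.15
tool_pos: [0.5116, 0.1253, -0.0323]
tool_rot: [0.0, 0.993, 0.118, 0.0]
ft_force: [-2.0, 0.0, 6.0]
grip_width: 0.494
grip_force: 50.4
```

apply_moves(moves="0 0 -0.1 0 0 0 1; 0 0 -0.2 0 0 0 1; 0 0 -0.4 0 0 0 1; 0 0 -0.5 0 0 0 1; 0 0 -0.6 0 0 0 1; 0 0 -0.5 0 0 0 1; 0 0 -0.4 0 0 0 1; 0 0 -0.1 0 0 0 1")

```text
time_s: 23.95
tool_pos: [0.5122, 0.1254, 0.0813]
tool_rot: [0.0, 0.993, 0.118, 0.002]
ft_force: [0.1, 0.4, -1.9]
grip_width: 0.498
grip_force: 51.2
```

```bash
python3 -c "
from h import *
plan([.4725,-.3955,.08],-.096,24,1)"
```

```text
now [0.5122 0.1254 0.0813] rotvec [-0.    -0.003  0.332] shift [-0.0397 -0.5209 -0.0013]
-0.17 0.52 0 -0 -0 0.17 1; -0.16 0.52 0 -0 -0 0.17 1; -0.15 0.52 0 -0 -0 0.17 1; -0.15 0.52 0 -0 -0 0.17 1; -0.14 0.53 0 -0 -0 0.17 1; -0.13 0.53 0 -0 -0 0.17 1; -0.12 0.53 0 -0 -0 0.17 1; -0.12 0.53 0 -0 -0 0.17 1
-0.11 0.53 0 -0 -0 0.17 1; -0.1 0.53 0 -0 -0 0.17 1; -0.09 0.54 0 -0 -0 0.17 1; -0.09 0.54 0 -0 -0 0.17 1; -0.08 0.54 0 -0 -0 0.17 1; -0.07 0.54 0 -0 -0 0.17 1; -0.06 0.54 0 -0 -0 0.17 1; -0.06 0.54 0 -0 -0 0.17 1
-0.05 0.54 0 -0 -0 0.17 1; -0.04 0.54 0 -0 -0 0.17 1; -0.03 0.54 0 -0 -0 0.17 1; -0.03 0.54 0 -0 -0 0.17 1; -0.02 0.54 0 -0 -0 0.17 1; -0.01 0.54 0 -0 -0 0.17 1; -0 0.54 0 -0 -0 0.17 1; 0 0.54 0 -0 -0 0.17 1
```

apply_moves(moves="-0.17 0.52 0 0 0 0.17 1; -0.16 0.52 0 0 0 0.17 1; -0.15 0.52 0 0 0 0.17 1; -0.15 0.52 0 0 0 0.17 1; -0.14 0.53 0 0 0 0.17 1; -0.13 0.53 0 0 0 0.17 1; -0.12 0.53 0 0 0 0.17 1; -0.12 0.53 0 0 0 0.17 1")

```text
time_s: 24.75
tool_pos: [0.4977, -0.0492, 0.0789]
tool_rot: [-0.0, 0.998, 0.063, -0.0]
ft_force: [0.2, -0.3, -0.4]
grip_width: 0.494
grip_force: 51.1
```

apply_moves(moves="-0.11 0.53 0 0 0 0.17 1; -0.1 0.53 0 0 0 0.17 1; -0.09 0.54 0 0 0 0.17 1; -0.09 0.54 0 0 0 0.17 1; -0.08 0.54 0 0 0 0.17 1; -0.07 0.54 0 0 0 0.17 1; -0.06 0.54 0 0 0 0.17 1; -0.06 0.54 0 0 0 0.17 1")

```text
time_s: 25.55
tool_pos: [0.485, -0.2227, 0.0788]
tool_rot: [-0.0, 1.0, 0.009, -0.0]
ft_force: [0.6, 0.5, -1.5]
grip_width: 0.491
grip_force: 51.1
```

apply_moves(moves="-0.05 0.54 0 0 0 0.17 1; -0.04 0.54 0 0 0 0.17 1; -0.03 0.54 0 0 0 0.17 1; -0.03 0.54 0 0 0 0.17 1; -0.02 0.54 0 0 0 0.17 1; -0.01 0.54 0 0 0 0.17 1; 0 0.54 0 0 0 0.17 1; 0 0.5 0 0 0 0.17 1")

```text
time_s: 26.35
tool_pos: [0.473, -0.3942, 0.079]
tool_rot: [-0.0, 0.999, -0.046, -0.0]
ft_force: [0.1, 0.3, -1.1]
grip_width: 0.495
grip_force: 51.1
```

apply_moves(moves="0 0 0 0 0 0 1; 0 0 0 0 0 0 1; 0 0 0 0 0 0 1; 0 0 0 0 0 0 1; 0 0 0 0 0 0 1; 0 0 0 0 0 0 1; 0 0 0 0 0 0 1; 0 0 0 0 0 0 1")

```text
time_s: 27.15
tool_pos: [0.4733, -0.3929, 0.0793]
tool_rot: [0.0, 0.999, -0.045, 0.0]
ft_force: [0.1, -0.2, -1.2]
grip_width: 0.496
grip_force: 51.2
```

```bash
python3 -c "
from h import *
look('hold3',.36,.6,-.52,-.27,.0005,.125)
d=np.load('pics/hold3.npz');C=(d['K'],d['e'],d['A']);m=seg(d['im'],C,r.get_obs()['tool_pos'][2]+.044)
print(r.get_obs()['grip_width'])
plan([.4725,-.3955,.05],-.096,8,1)"
```

```text
27.15 [ 0.4733 -0.3929  0.0793] (480, 500, 3)
rect c 512.6 -253.5 size 90.1 54.2 yaw 0.104 px (0, 118, 117, 187)
rect c 491.1 -394.5 size 160.4 89.5 yaw -0.092 px (217, 59, 211, 303)
0.49332779456373255
now [ 0.4733 -0.3929  0.0793] rotvec [ 0.    -0.     0.005] shift [-0.0008 -0.0026 -0.0293]
-0 0.01 0.09 0 -0 0.01 1; -0 0.01 0.09 0 -0 0.01 1; -0 0.01 0.09 0 -0 0.01 1; -0 0.01 0.09 0 -0 0.01 1; -0 0.01 0.09 0 -0 0.01 1; -0 0.01 0.09 0 -0 0.01 1; -0 0.01 0.09 0 -0 0.01 1; -0 0.01 0.09 0 -0 0.01 1
```

View pics/hold3.png

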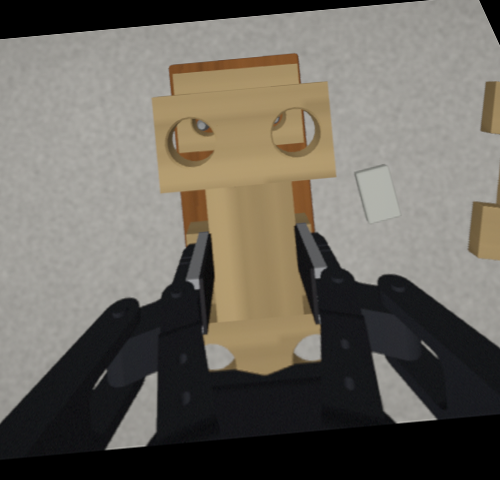

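The far edge of the thin board runs from (152,97) to (328,81), giving its centre as (0.4728,-0.3925), yaw -0.091, centred in the grip. Two posts show through the holes. I'll shift 2.6 mm and lower it.

apply_moves(moves="-0.01 0.07 0 0 0 0.06 1; 0 0 0.1 0 0 0 1; 0 0 0.2 0 0 0 1; 0 0 0.2 0 0 0 1; 0 0 0.2 0 0 0 1; 0 0 0.2 0 0 0 1; 0 0 0.1 0 0 0 1; 0 0 0 0 0 0 1")

```text
time_s: 28.0
tool_pos: [0.4724, -0.3955, 0.0385]
tool_rot: [-0.0, 0.999, -0.048, -0.0]
ft_force: [0.6, -0.3, -2.6]
grip_width: 0.499
grip_force: 51.2
```

apply_moves(moves="0 0 0.1 0 0 0 1; 0 0 0.15 0 0 0 1; 0 0 0.15 0 0 0 1; 0 0 0.15 0 0 0 1; 0 0 0.1 0 0 0 1; 0 0 0.05 0 0 0 1; 0 0 0 0 0 0 1; 0 0 0 0 0 0 1")

```text
time_s: 28.8
tool_pos: [0.4727, -0.3958, 0.0114]
tool_rot: [0.0, 0.999, -0.048, 0.0]
ft_force: [0.3, -0.2, -1.4]
grip_width: 0.492
grip_force: 51.2
```

apply_moves(moves="0 0 0.04 0 0 0 1; 0 0 0.03 0 0 0 1; 0 0 0.03 0 0 0 1; 0 0 0.02 0 0 0 1; 0 0 0.02 0 0 0 1; 0 0 0.01 0 0 0 1; 0 0 0 0 0 0 1; 0 0 0 0 0 0 1")

```text
time_s: 29.6
tool_pos: [0.4726, -0.3958, 0.0057]
tool_rot: [0.0, 0.999, -0.048, 0.0]
ft_force: [-1.9, 1.6, 5.7]
grip_width: 0.494
grip_force: 51.9
```

Contact at 0.0057, where 0.006 was expected, so it is seated. I'll release and rise.

apply_moves(moves="0 0 0 0 0 0 0.6; 0 0 0 0 0 0 0; 0 0 0 0 0 0 -1; 0 0 0 0 0 0 -1; 0 0 0 0 0 0 -1; 0 0 -0.3 0 0 0 -1; 0 0 -0.8 0 0 0 -1; 0 0 -1 0 0 0 -1")

```text
time_s: 30.4
tool_pos: [0.472, -0.3952, 0.0898]
tool_rot: [-0.001, 0.999, -0.048, -0.001]
ft_force: [0.7, -0.0, 0.1]
grip_width: 1.0
grip_force: 0.0
```

apply_moves(moves="0 0 -1 0 0 0 -1; 0 0 -1 0 0 0 -1; 0 0 -0.6 0 0 0 -1; 0 0 -0.2 0 0 0 -1; 0 0 0 0 0 0 -1; 0 0 0 0 0 0 -1; 0 0 0 0 0 0 -1; 0 0 0 0 0 0 -1")

```text
time_s: 31.2
tool_pos: [0.4723, -0.3955, 0.2]
tool_rot: [-0.001, 0.999, -0.048, -0.001]
ft_force: [-0.1, -0.8, 0.7]
grip_width: 0.999
grip_force: 0.0
```

```bash
python3 -c "
from h import *
look('end',.34,.61,-.53,-.26,.0005,.050)
d=np.load('pics/end.npz');C=(d['K'],d['e'],d['A'])
# expected vs rendered: model edges of thin top at z .05 (gradient strength inside/outside along each edge), for small offsets
g=cv2.cvtColor(np.ascontiguousarray(d['im']),cv2.COLOR_BGR2GRAY).astype(np.float32)
g=cv2.GaussianBlur(g,(3,3),0);G=np.hypot(cv2.Sobel(g,5,1,0),cv2.Sobel(g,5,0,1))
t=np.linspace(-1,1,60);o=np.ones(60)
hx,hy=.083,.045
E=np.vstack([np.c_[hx*o,hy*t],np.c_[-hx*o,hy*t]]+[np.c_[s*(.034+(.049)*(t+1)/2),e*hy*o] for s in(1,-1) for e in (1,-1)]+[np.c_[.034*t,e*.022*o] for e in(1,-1)])
best=[]
for z in (.044,.05,.056,.062):
  for yaw in np.arange(-.2,.05,.02):
    c,s=np.cos(yaw),np.sin(yaw);Q=E@np.array([[c,s],[-s,c]])
    for x in np.arange(.455,.492,.001):
      for y in np.arange(-.412,-.378,.001):
        p=proj(C,np.c_[Q+[x,y],np.full(len(Q),z)]).astype(np.float32)
        best.append((cv2.remap(G,p[:,:1],p[:,1:],1).mean(),z,yaw,x,y))
for z in (.044,.05,.056,.062): print(np.round(max(b for b in best if b[1]==z),4))
print(r.get_obs()['grip_width'])"
```

```text
31.2 [ 0.4723 -0.3955  0.2   ] (540, 540, 3)
[ 8.1833e+01  4.4000e-02 -1.0000e-01  4.8900e-01 -3.8700e-01]
[ 8.30367e+01  5.00000e-02 -1.00000e-01  4.89000e-01 -3.88000e-01]
[ 8.51999e+01  5.60000e-02 -1.00000e-01  4.89000e-01 -3.89000e-01]
[ 8.14884e+01  6.20000e-02 -1.00000e-01  4.88000e-01 -3.90000e-01]
1.0027778779715342
```

The fit locked onto the thick board's stronger outline: (0.489+0.083) is the thick board's far edge. I'll redo it within the 7 mm the posts allow, with clipped gradients, comparing the seated height with others.

```bash
python3 -c "
from h import *
d=np.load('pics/end.npz');C=(d['K'],d['e'],d['A'])
g=cv2.cvtColor(np.ascontiguousarray(d['im']),cv2.COLOR_BGR2GRAY).astype(np.float32)
G=np.minimum(np.hypot(cv2.Sobel(g,5,1,0),cv2.Sobel(g,5,0,1)),60)
t=np.linspace(-1,1,60);o=np.ones(60);a=np.linspace(0,2*np.pi,40)
hx,hy=.083,.045
E=np.vstack([np.c_[s*hx*o,hy*t] for s in(1,-1)]+[np.c_[s*(.034+.049*(t+1)/2),e*hy*o] for s in(1,-1) for e in(1,-1)]+[np.c_[s*.058+.0125*np.cos(a),e*.027+.0125*np.sin(a)] for s in(1,-1) for e in(1,-1)])
B=[]
for z in (.044,.05,.056,.064,.075):
  for yaw in np.arange(-.16,-.03,.02):
    c,s=np.cos(yaw),np.sin(yaw);Q=E@np.array([[c,s],[-s,c]])
    for x in np.arange(.455,.495,.001):
      for y in np.arange(-.412,-.378,.001):
        p=proj(C,np.c_[Q+[x,y],np.full(len(Q),z)]).astype(np.float32)
        B.append((cv2.remap(G,p[:,:1],p[:,1:],1).mean(),z,yaw,x,y))
B=np.array(B)
for z in np.unique(B[:,1]):
  b=B[B[:,1]==z];print(b[b[:,0].argmax()].round(4), b[b[:,3]<.482][b[b[:,3]<.482][:,0].argmax()].round(4))
im=r.snapshot('scene')[...,::-1];s0=cv2.imread('pics/scene0.png')
D=cv2.absdiff(im,s0).max(2)[190:260,225:275];print('blank region changed px',(D>30).sum())"
```

```text
[41.9562  0.044  -0.1     0.46   -0.384 ] [41.9562  0.044  -0.1     0.46   -0.384 ]
[39.9488  0.05   -0.1     0.462  -0.386 ] [39.9488  0.05   -0.1     0.462  -0.386 ]
[39.092  0.056 -0.1    0.488 -0.405] [38.1249  0.056  -0.08    0.465  -0.387 ]
[37.6994  0.064  -0.1     0.488  -0.39  ] [37.4528  0.064  -0.1     0.48   -0.389 ]
[42.5804  0.075  -0.08    0.486  -0.397 ] [39.5702  0.075  -0.08    0.475  -0.396 ]
blank region changed px 0
```

```bash
python3 -c "
from h import *
d=np.load('pics/end.npz');C=(d['K'],d['e'],d['A']);im=np.ascontiguousarray(d['im'])
yaw=-.096;ax=np.array([np.cos(yaw),np.sin(yaw)]);ay=np.array([-ax[1],ax[0]]);c=np.array([.4725,-.3955])
def S(x,y,z):
    P=c+np.multiply.outer(x,ax)+np.multiply.outer(y,ay);p=proj(C,np.c_[P,np.full(len(P),z)]).astype(np.float32)
    return cv2.remap(im,p[:,:1],p[:,1:],1)[:,0].astype(float)
X=np.arange(-.116,.117,.002)
print('x-profile y=0, z=.05 (B,R)')
v=np.mean([S(X,np.full(len(X),y),.05) for y in np.arange(-.010,.011,.002)],0)
print([(int(round(x*1000)),int(a[0]),int(a[2])) for x,a in zip(X,v) if abs(x)>.064])
Y=np.arange(-.066,.067,.002)
for xs in ((.072,.081),(-.046,-.036),(-.02,.02)):
    v=np.mean([S(np.full(len(Y),x),Y,.05) for x in np.linspace(*xs,6)],0)
    print(xs,[(int(round(y*1000)),int(a[0]),int(a[2])) for y,a in zip(Y,v)])
"
```

```text
x-profile y=0, z=.05 (B,R)
[(-116, 153, 159), (-114, 151, 157), (-112, 152, 158), (-110, 154, 160), (-108, 155, 162), (-106, 155, 161), (-104, 153, 159), (-102, 153, 160), (-100, 154, 161), (-98, 154, 161), (-96, 153, 160), (-94, 137, 159), (-92, 96, 153), (-90, 90, 149), (-88, 88, 145), (-86, 86, 143), (-84, 87, 145), (-82, 98, 160), (-80, 100, 163), (-78, 98, 160), (-76, 95, 156), (-74, 92, 152), (-72, 90, 149), (-70, 93, 154), (-68, 96, 158), (-66, 98, 159), (64, 97, 159), (66, 94, 155), (68, 92, 152), (70, 95, 157), (72, 99, 162), (74, 100, 163), (76, 100, 162), (78, 98, 161), (80, 98, 160), (82, 95, 157), (84, 101, 164), (86, 101, 164), (88, 100, 163), (90, 98, 161), (92, 97, 160), (94, 97, 159), (96, 96, 158), (98, 90, 154), (100, 43, 125), (102, 40, 123), (104, 39, 123), (106, 42, 123), (108, 131, 146), (110, 149, 156), (112, 148, 154), (114, 147, 153), (116, 148, 154)]
(0.072, 0.081) [(-66, 152, 158), (-64, 154, 160), (-62, 155, 162), (-60, 156, 162), (-58, 154, 160), (-56, 150, 157), (-54, 91, 126), (-52, 36, 112), (-50, 60, 129), (-48, 92, 152), (-46, 94, 156), (-44, 100, 1
[... 2281 characters left out ...]
 39, 114), (-22, 83, 150), (-20, 107, 172), (-18, 108, 173), (-16, 108, 173), (-14, 107, 173), (-12, 105, 170), (-10, 101, 164), (-8, 96, 157), (-6, 92, 152), (-4, 92, 152), (-2, 93, 153), (0, 92, 151), (2, 90, 150), (4, 90, 149), (6, 90, 149), (8, 92, 151), (10, 93, 153), (12, 94, 155), (14, 94, 154), (16, 92, 152), (18, 91, 151), (20, 89, 149), (22, 64, 138), (24, 42, 128), (26, 41, 127), (28, 42, 131), (30, 43, 134), (32, 44, 133), (34, 42, 128), (36, 41, 126), (38, 41, 126), (40, 41, 129), (42, 41, 127), (44, 40, 126), (46, 40, 125), (48, 40, 126), (50, 41, 128), (52, 46, 120), (54, 121, 139), (56, 155, 162), (58, 155, 162), (60, 155, 162), (62, 156, 163), (64, 155, 162), (66, 154, 161)]
```

The edges of the thin board at z = 0.050 fall at x = ±83 mm, y ≈ ±45 mm, with the waist at ±22 mm. It is centred within about 1 mm and flat, and the blank has not moved. I'm handing in.

```bash
python3 -c "
from plant import r
print(r.finish_job())"
```

```text
the job is handed in; nothing more can be done
None
```

The job is handed in, with no verdict returned: by my measurements both drilled boards lie flat and centred over all four posts of the base, thick one first with the thin one on top, at about 31 s of the 64 s, and the blank board was not moved.

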